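# Close the storage jars with their lids

## Task

Close the four stoneware storage jars: put each bamboo lid, plug down, on the one jar whose mouth it fits, so that it sits flat on the rim all round. Leave the jars standing where they are, and do not disturb the white mug or the jam jar.

Things in the scene. Friction and masses are not known exactly. Their poses are not given: they have to be found in the camera images.
- jar_large: the largest of four open, straight-sided round storage jars in blue-grey stoneware with a bare clay rim and foot, upright and loose: outside diameter 96 mm, height 108 mm, wall 6 mm, round mouth 84 mm wide, about 489 g. Origin: centre of its underside; z up; its rim lies 108 mm above the origin.
- jar_medium: the second largest of four open, straight-sided round storage jars in blue-grey stoneware with a bare clay rim and foot, upright and loose: outside diameter 82 mm, height 96 mm, wall 6 mm, round mouth 70 mm wide, about 444 g. Origin: centre of its underside; z up; its rim lies 96 mm above the origin.
- jar_small: the second smallest of four open, straight-sided round storage jars in blue-grey stoneware with a bare clay rim and foot, upright and loose: outside diameter 68 mm, height 84 mm, wall 6 mm, round mouth 56 mm wide, about 399 g. Origin: centre of its underside; z up; its rim lies 84 mm above the origin.
- jar_tiny: the smallest of four open, straight-sided round storage jars in blue-grey stoneware with a bare clay rim and foot, upright and loose: outside diameter 54 mm, height 72 mm, wall 6 mm, round mouth 42 mm wide, about 354 g. Origin: centre of its underside; z up; its rim lies 72 mm above the origin.
- lid_large: the largest of four loose bamboo lids, for the largest jar, lying plug down, 90 g: tapered plug 14 mm deep (69 mm wide below, 79 above), on it a disc 94 mm wide, 9 mm thick, on that a darker round knob 23 mm wide, 26 high. Origin: centre of the plug's underside; z up; disc top at 23 mm, knob top at 49. Seated: disc on the rim, plug in the mouth, origin 94 mm above the jar's.
- lid_medium: the second largest of four loose bamboo lids, for the second largest jar, lying plug down, 82 g: tapered plug 14 mm deep (55 mm wide below, 65 above), on it a disc 80 mm wide, 9 mm thick, on that a darker round knob 23 mm wide, 26 high. Origin: centre of the plug's underside; z up; disc top at 23 mm, knob top at 49. Seated: disc on the rim, plug in the mouth, origin 82 mm above the jar's.
- lid_small: the second smallest of four loose bamboo lids, for the second smallest jar, lying plug down, 74 g: tapered plug 14 mm deep (41 mm wide below, 51 above), on it a disc 66 mm wide, 9 mm thick, on that a darker round knob 23 mm wide, 26 high. Origin: centre of the plug's underside; z up; disc top at 23 mm, knob top at 49. Seated: disc on the rim, plug in the mouth, origin 70 mm above the jar's.
- lid_tiny: the smallest of four loose bamboo lids, for the smallest jar, lying plug down, 65 g: tapered plug 14 mm deep (27 mm wide below, 37 above), on it a disc 52 mm wide, 9 mm thick, on that a darker round knob 23 mm wide, 26 high. Origin: centre of the plug's underside; z up; disc top at 23 mm, knob top at 49. Seated: disc on the rim, plug in the mouth, origin 58 mm above the jar's.
- white_mug: a plain white china mug, 82 mm wide, 92 mm high, 114 mm long with its handle, upright, loose; not part of the job. Origin: under the middle of it, handle included; z up.
- jam_jar: a closed jam jar with a picture of strawberries, 62 mm wide, 99 mm high, upright, loose; not part of the job. Origin: centre of its underside; z up.

How it is judged:
By the outcome, as a careful person would: the job done as asked, in the order asked, and still so for the second after the job is handed in, with the robot touching nothing.
It also fails if it takes over 115 s, if anything falls off the work surface, if the arm or the gripper's body presses on something with over 40 N, if the wrist force passes 120 N, or if a joint passes its speed limit or range.

## Robot

A 6-joint arm with a two-finger parallel gripper is mounted at the origin on a cart in front of the work surface, level with it; the furniture and walls round the work are solid. World frame = base frame: x ahead of the robot, y to its left, z up, the work surface at z = 0. Lengths are in mm, angles in rad, forces in N, time in s.
With the tool pointing down it reaches from about 275 to 825 mm from the base axis. Payload 5.2 kg.
Tool frame: the origin (TCP) lies at the very end of the fingers, on their centre line; the grasp point (between the pads) lies 19 mm behind it; z points along the fingers, y is the line along which they close (so a half turn about z gives the same grasp; the last joint's range is limited). The gripper opens to 93 mm and grips with 3 to 60 N. Pads are 15 mm wide; open, the fingers measure 128 mm over their backs; the gripper's body (75 mm by 188 mm) begins 65 mm behind the grasp point.
Start: joints at [0.964, 0.259, 1.535, -0, 1.348, -0.203], TCP at [216.083, 505.78, 218.653] pointing down, gripper open.
Joint ranges: [-3.14, 3.14], [-0.91, 2.08], [0.19, 2.58], [-1.22, 4.36], [0.22, 2.71], [-3.12, 3.12]. Speed limits (rad/s): [2.57, 2.57, 3.14, 3.14, 3.14, 3.14].

## Interface

Orientations are given as [roll, pitch, yaw] about the fixed x, y, z axes, in that order (R = Rz(yaw) Ry(pitch) Rx(roll)).
In Python, from bench import robot, jaws, planner, get_image gives the robot as it stands (robot), with the cameras as plain functions, the gripper (jaws) and the kinematics (planner). Calls block until the motion is done:
- robot.move_ptp(position, orientation): joint-space move of the TCP to a pose.
- robot.move_linear(position, ori=None, speed=150, f_stop=None): straight line of the TCP; ori=None keeps the orientation; speed is the mean speed in mm/s. With f_stop (N) it stops when the force on the tool has changed by that much, and returns True; else False.
- robot.move_j(angles): joint-space move.
- jaws.move_gripper(opening): opening from 0.0 (shut) to 1.0 (fully open); the grip force is fixed at half the most; returns when the fingers have stopped.
- robot.sleep(seconds).
- planner.inverse_kinematics(position, orientation): joint angles nearest the present ones, or None.
- get_image(name): name is "side" or "top" or "wrist"; returns a dict with "img" (480x640x3 uint8, blue, green, red), "fovy" (degrees; the focal length in pixels is half the picture's height over the tangent of half this angle, whatever the lens; pixels are square), "cx", "cy" (the principal point, pixels), "eye" and "orientation" of the camera in the world. Camera axes: x right, y down, z forward; pixel columns grow to the right and rows downward; lengths in mm; the calibration is good to about 2 mm. A picture is of the moment at which its call begins. There is no depth.
A pose or a line that the arm cannot do raises robot.MotionError and nothing moves.
- robot.hand_in(): hands the job in; it is judged then, once.
Readings, each from a call of its own:
- robot.current_t(): time.
- robot.current_qpos(): joint angles.
- robot.current_joint_vel(): joint speeds.
- robot.current_joint_efforts(): joint torques, N m.
- robot.current_tcp_pos(): TCP position.
- robot.current_eef_rot(): TCP orientation.
- robot.current_contact_force(): force on the tool from outside, world axes, zero at the start.
- robot.current_ft_torque(): the same for the moment, N m.
- robot.current_gripper_width(): opening from 0.0 (shut) to 1.0 (fully open).
- robot.current_finger_force(): force on a finger pad.
Only numpy, scipy, OpenCV 4.12 (cv2) and the standard library are available. Lean on these libraries where they do the work, as an engineer would, in place of code of your own. Each camera call takes 0.05 s, during which the arm holds its last target. There are 200 camera calls.

## Working session

There is one attempt and no reset: what is moved stays moved. The work goes in short steps, each a Python script; the robot and the scene stay as the last script left them, time stands still between calls to the robot, and variables do not carry over. Pictures are saved under pics/ and viewed, at most 14 in all, crops included, and the job is handed in when it is done.

```bash
mkdir -p pics; ls
python3 - <<'E'
from bench import robot, jaws, planner, get_image
import cv2
for n in("top","side"):
    d=get_image(n); cv2.imwrite(f"pics/{n}0.png",d["img"]); print(n,{k:v for k,v in d.items() if k!="img"})
E
```

```text
bench.py
pics
top {'fovy': 56.71344800367353, 'cx': 316.7337250642208, 'cy': 241.3039947527513, 'eye': array([ 357.06105575,    4.95338068, 1256.28161029]), 'orientation': array([-2.97470619,  0.0071202 , -1.56015672])}
side {'fovy': 55.47546633743972, 'cx': 324.7616396506236, 'cy': 244.12773186891215, 'eye': array([ 587.48515595, 1162.77237705,  874.0615354 ]), 'orientation': array([-2.20858532, -0.00596883,  3.1215633 ])}
```

View pics/top0.png

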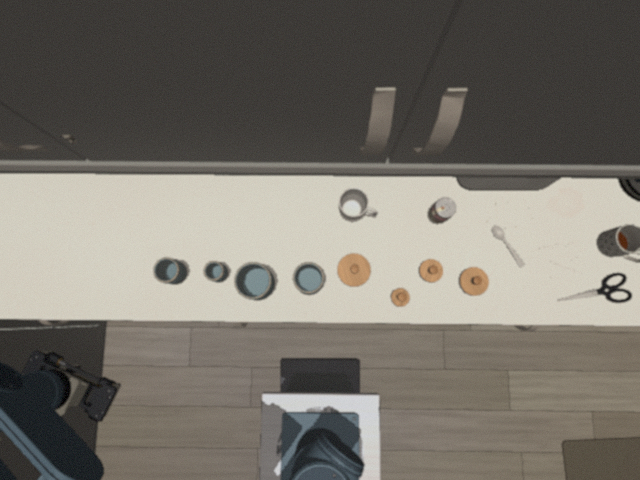

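View pics/side0.png

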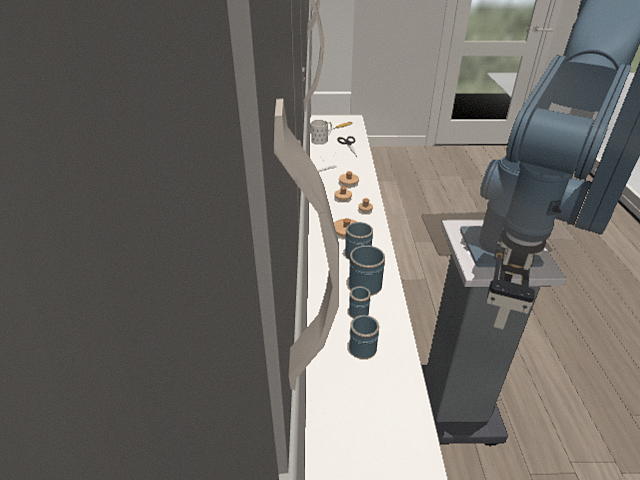

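The top view shows the jars at about (170,271), (216,271), (256,280) and (309,278). The lids are at (354,269), (400,297), (431,270) and (474,281), the mug at (354,206) and the jam jar at (442,210). The side view shows the cupboard well behind the row, with all the lids plug down. Next I'll locate the objects by colour mask.

```bash
cat > h.py <<'E'
from bench import robot, jaws, planner, get_image
import numpy as np, cv2
from scipy.spatial.transform import Rotation as Ro
def R(o): return Ro.from_euler('xyz',o).as_matrix()
def cast(d,px,z):
    f=240/np.tan(np.radians(d["fovy"])/2); px=np.atleast_2d(np.asarray(px,float))
    v=np.c_[(px[:,0]-d["cx"])/f,(px[:,1]-d["cy"])/f,np.ones(len(px))]@R(d["orientation"]).T
    e=np.asarray(d["eye"]); return (e+v*((z-e[2])/v[:,2])[:,None])[:,:2]
def proj(d,p):
    f=240/np.tan(np.radians(d["fovy"])/2); c=(np.atleast_2d(p)-d["eye"])@R(d["orientation"])
    return c[:,:2]/c[:,2:]*f+[d["cx"],d["cy"]]
def blobs(mask,amin):
    mask=cv2.morphologyEx(mask.astype(np.uint8),cv2.MORPH_CLOSE,np.ones((3,3)))
    cs,_=cv2.findContours(mask,cv2.RETR_EXTERNAL,cv2.CHAIN_APPROX_NONE)
    return [c[:,0,:] for c in cs if cv2.contourArea(c)>amin]
def fitc(p):
    for _ in range(4):
        A=np.c_[2*p,np.ones(len(p))]; s=np.linalg.lstsq(A,(p**2).sum(1),rcond=None)[0]
        r=np.sqrt(s[2]+s[0]**2+s[1]**2); e=np.abs(np.hypot(*(p-s[:2]).T)-r); p=p[e<=max(1.5,2*e.std())]
    return s[:2],r
def orange(img):
    h=cv2.cvtColor(img,cv2.COLOR_BGR2HSV); return (h[...,0]>5)&(h[...,0]<22)&(h[...,1]>85)&(h[...,2]>60)
E
python3 - <<'E'
from h import *
d=get_image("top"); h=cv2.cvtColor(d["img"],cv2.COLOR_BGR2HSV)
print("reach",robot.current_tcp_pos())
for c in blobs(orange(d["img"]),100):
    print("lid",c.mean(0).round(), *[x.round(1) if hasattr(x,'round') else x for x in fitc(cast(d,c,20))], c.ptp(0) if hasattr(c,'ptp') else np.ptp(c,0))
m=(h[...,0]>85)&(h[...,0]<125)&(h[...,1]>50); m[:180]=0;m[320:]=0
for c in blobs(m,100):
    print("jar",c.mean(0).round(), np.ptp(c,0),[fitc(cast(d,c,z)) for z in (90,)])
for p,z in (((354,206),92),((442,210),99),((378,150),500),((378,90),700),((320,165),500)): print(p,cast(d,p,z))
E
```

```text
reach [215.83485369 505.42189759 218.00363633]
lid [400. 297.] [ 411.8 -214.9] 22.5 [16 16]
lid [474. 281.] [ 458.1 -419.8] 37.1 [27 26]
lid [431. 270.] [ 486.4 -301.8] 29.7 [21 21]
lid [354. 270.] [486.6 -87.3] 43.6 [31 31]
(354, 206) [[650.32540812 -83.87481247]]
(442, 210) [[ 639.6777013  -317.71922603]]
(378, 150) [[650.66853861 -95.88939989]]
(378, 90) [[657.76301558 -70.25705393]]
(320, 165) [[621.87056684   7.35482303]]
```

Run:
```python
import cv2
a=cv2.imread("pics/top0.png")[180:330,140:500]; cv2.imwrite("pics/top0c.png",cv2.resize(a,(792,330),interpolation=cv2.INTER_CUBIC))
```

```text
(no output)
```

View pics/top0c.png

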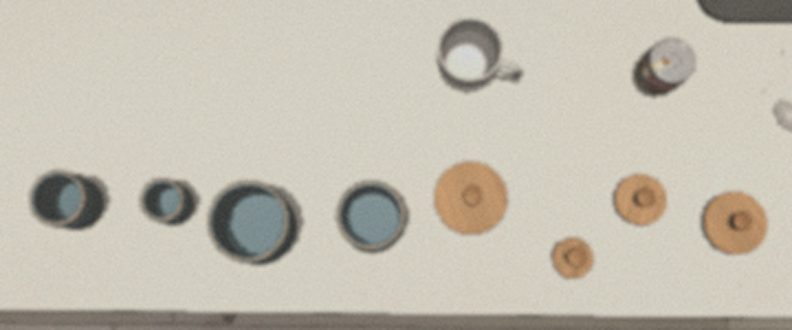

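The crop confirms the order. Jars run left to right small, tiny, large, medium, with mouths near (167,270), (215,271), (254,280) and (309,278). Lids run large, tiny, small, medium. I'll refine these with the wrist camera.

Run:
```python
from h import *
d=get_image("top")
for n,p,z in (("small",(167,270),84),("tiny",(215,271),72),("large",(253.6,280.5),108),("medium",(309,278),96)): print(n,cast(d,p,z))
print(robot.current_eef_rot())
d=get_image("wrist"); c=R(robot.current_eef_rot()); print("cam in tool",c.T@(d["eye"]-robot.current_tcp_pos()), Ro.from_matrix(c.T@R(d["orientation"])).as_euler('xyz'),d["fovy"])
for y in (-420,-215,0,150,300,420):
  for yaw in (0,1.57,-1.57,3.14):
    q=planner.inverse_kinematics([450,y,300],[np.pi,0,yaw]); print(y,yaw,None if q is None else np.round(q,2))
```

```text
small [[473.54944341 411.53394089]]
tiny [[473.33512235 286.80169369]]
large [[446.19452393 177.16910413]]
medium [[455.10313964  34.44652861]]
[-3.14048689e+00 -2.06620494e-04  2.73777738e+00]
cam in tool [  70.86429879    0.90228182 -165.26039985] [-2.59812507e-01 -6.46850192e-04  1.57018198e+00] 62.0382073023944
-420 0 [-0.93  0.34  1.22 -0.    1.58  0.64]
-420 1.57 [-0.93  0.34  1.22  0.    1.58 -0.93]
-420 -1.57 [-0.93  0.34  1.22 -0.    1.58  2.21]
-420 3.14 [-0.93  0.34  1.22  0.    1.58 -2.5 ]
-215 0 [-0.67  0.12  1.51 -0.    1.51  0.9 ]
-215 1.57 [-0.67  0.12  1.51  0.    1.51 -0.67]
-215 -1.57 [-0.67  0.12  1.51 -0.    1.51  2.47]
-215 3.14 [-0.67  0.12  1.51  0.    1.51 -2.24]
0 0 [-0.25  0.03  1.61 -0.    1.5   1.32]
0 1.57 [-0.25  0.03  1.61  0.    1.5  -0.25]
0 -1.57 [-0.25  0.03  1.61 -0.    1.5   2.89]
0 3.14 [-0.25  0.03  1.61  0.    1.5  -1.82]
150 0 [ 0.09  0.08  1.56 -0.    1.51  1.66]
150 1.57 [ 0.09  0.08  1.56 -0.    1.51  0.09]
150 -1.57 [ 0.09  0.08  1.56  0.    1.51 -3.06]
150 3.14 [ 0.09  0.08  1.56  0.    1.51 -1.48]
300 0 [ 0.38  0.2   1.41 -0.    1.53  1.95]
300 1.57 [ 0.38  0.2   1.41 -0.    1.53  0.38]
300 -1.57 [ 0.38  0.2   1.41  0.    1.53 -2.76]
300 3.14 [ 0.38  0.2   1.41  0.    1.53 -1.19]
420 0 [ 0.57  0.34  1.22 -0.    1.58  2.14]
420 1.57 [ 0.57  0.34  1.22 -0.    1.58  0.57]
420 -1.57 [ 0.57  0.34  1.22  0.    1.58 -2.57]
420 3.14 [ 0.57  0.34  1.22  0.    1.58 -1.  ]
```

Run:
```python
from h import *
import pickle
D=[]
for i,y in enumerate((350,120,-150,-350)):
    robot.move_ptp([440,y,270],[np.pi,0,np.pi/2]); robot.sleep(.2); d=get_image("wrist"); D.append(d); cv2.imwrite(f"pics/w{i}.png",d["img"])
pickle.dump(D,open("D.pkl","wb")); print(robot.current_t(),robot.current_contact_force())
m=np.vstack([np.hstack([cv2.resize(d["img"],(400,300),interpolation=cv2.INTER_AREA) for d in D[k:k+2]]) for k in (0,2)]); cv2.imwrite("pics/wall.png",m)
for i,d in enumerate(D):
    for c in blobs(orange(d["img"]),600): print(i,c.mean(0).round(),fitc(cast(d,c,23)))
```

```text
5.1083 [ 0.67299234 -0.00544544  0.02194859]
0 [450. 447.] (array([618.21582174,  15.78686773]), np.float64(147.77420867013672))
0 [ 66. 372.] (array([158.73993645, 146.11014535]), np.float64(42.88785382174654))
0 [579. 375.] (array([723.47935602, 151.04028054]), np.float64(39.86531922909502))
0 [359. 275.] (array([480.06450288, 275.36290196]), np.float64(29.29722478597367))
0 [362. 143.] (array([480.58648227, 413.68161219]), np.float64(37.815848236986135))
1 [464. 452.] (array([ 615.55653213, -142.92518335]), np.float64(153.47946959253022))
1 [361. 401.] (array([486.81994957, -99.69142369]), np.float64(35.602033371005966))
1 [577. 374.] (array([725.65709746, -77.85693394]), np.float64(38.47356210620768))
1 [ 67. 373.] (array([158.2157831, -81.9207216]), np.float64(41.17902188753324))
1 [330. 149.] (array([449.63897584, 176.44801154]), np.float64(57.51681388282194))
2 [457. 447.] (array([ 617.0046012 , -373.11380639]), np.float64(164.6081724733384))
2 [ 62. 379.] (array([ 156.04275845, -354.47113282]), np.float64(39.951239430543126))
2 [362. 334.] (array([ 485.90078673, -299.32931324]), np.float64(30.933471534334274))
2 [296. 267.] (array([ 412.41106115, -215.48935243]), np.float64(25.411943966582033))
2 [368. 146.] (array([486.35471034, -89.11986005]), np.float64(45.88912364938079))
3 [338. 271.] (array([ 458.3054589 , -420.96988689]), np.float64(39.26078602351049))
3 [367. 163.] (array([ 486.51231958, -304.21473199]), np.float64(31.985204994827214))
3 [293.  71.] (array([ 412.20424524, -217.42788933]), np.float64(25.11958458565588))
```

View pics/wall.png

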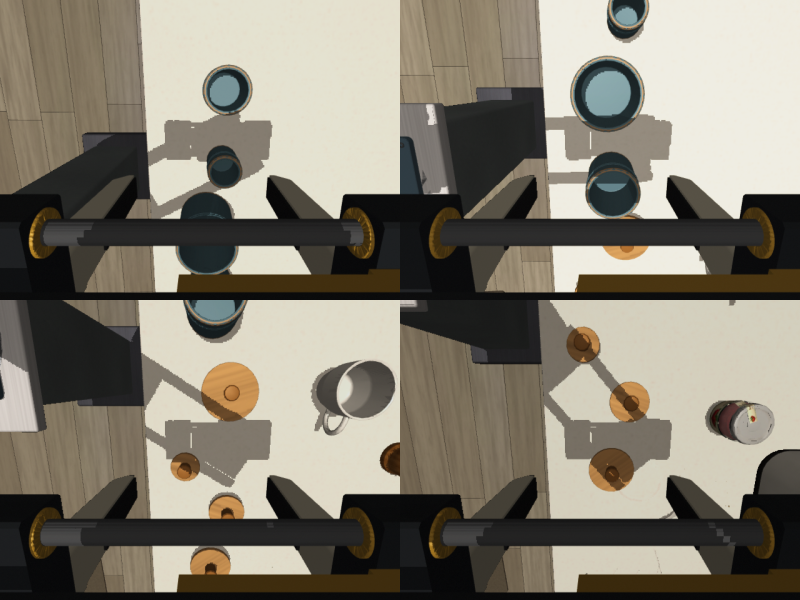

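The wrist views show the small jar at about (362,143) in view 0, the tiny jar at (359,275) in view 0, and the large jar at (330,149) in view 1. The medium jar is at about (340,300) in view 1, in shadow. All four lids are clear, and their radii match to about 1 mm. I'll compute the rims, take a better medium view on the way, and do the large lid first.

```bash
cat >> h.py <<'E'
DN=[np.pi,0,np.pi/2]; UP=225
LID=dict(large=(486.4,-89),tiny=(412.4,-216),small=(486.4,-304),medium=(458.3,-421))
H=dict(large=108,medium=96,small=84,tiny=72)
def pick(n):
    x,y=LID[n]; robot.move_linear([x,y,UP],DN,speed=300); jaws.move_gripper(.6)
    robot.move_linear([x,y,60],speed=200); s=robot.move_linear([x,y,27],speed=60,f_stop=6)
    jaws.move_gripper(0); print(n,"pick stop",s,"width mm",93*robot.current_gripper_width(),robot.current_tcp_pos().round(1))
    robot.move_linear([x,y,UP],speed=200)
def place(n,xy):
    x,y=xy; zs=H[n]-14+27
    robot.move_linear([x,y,UP],DN,speed=300); robot.move_linear([x,y,zs+18],speed=200)
    s=robot.move_linear([x,y,zs-2],speed=25,f_stop=5); print(n,"place stop",s,"above seat",robot.current_tcp_pos()[2]-zs,robot.current_contact_force().round(1))
def release(n,xy):
    jaws.move_gripper(.45); robot.move_linear([*xy,UP],speed=200); print("t",robot.current_t())
def near(d,p0,z,c): return [fitc(cast(d,k,z)) for k in c if np.hypot(*(fitc(cast(d,k,z))[0]-p0))<25]
E
python3 - <<'E'
from h import *
import pickle
D=pickle.load(open("D.pkl","rb"))
robot.move_linear([440,-20,270],DN,speed=300); robot.sleep(.2); d=get_image("wrist"); D.append(d); pickle.dump(D,open("D.pkl","wb"))
for n,p,i,z in (("small",(473,411),0,84),("tiny",(473,287),0,72),("large",(446,177),1,108),("medium",(455,34),4,96)):
    print(n,near(D[i],p,z,blobs(orange(D[i]["img"]),300)))
pick("large")
d=get_image("wrist"); cv2.imwrite("pics/held.png",d["img"]); print(robot.current_t())
E
```

```text
small [(array([474.54473131, 415.030007  ]), np.float64(32.20481625446785))]
tiny [(array([475.21952941, 292.88202914]), np.float64(25.814463427991072))]
large [(array([447.74943192, 179.86300469]), np.float64(45.67988804344377))]
medium [(array([457.36854021,  35.88093743]), np.float64(38.95569518765284))]
large pick stop False width mm 22.31028105841154 [486.5 -89.   27.1]
11.3583
```

View pics/held.png

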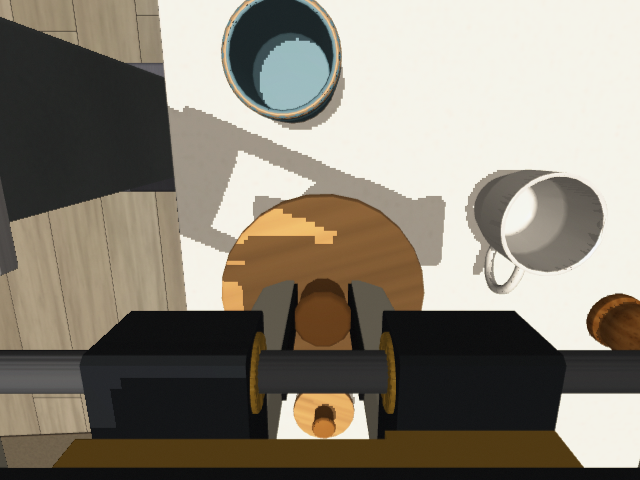

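The held lid is centred in the fingers: knob at about (323,320), disc arc at the top (222–424, 195). I'll check its offset from the arc, then place it.

```bash
cat >> h.py <<'E'
def heldoff(save=None):
    d=get_image("wrist"); t=robot.current_tcp_pos(); c=max(blobs(orange(d["img"])&(np.arange(480)<310)[:,None],300),key=lambda c:cv2.contourArea(c) if abs(c[:,0].mean()-323)<80 else 0)
    c=c[(c[:,1]<275)]; p,r=fitc(cast(d,c,t[2]-4)); print("held off",(p-t[:2]).round(1),r.round(1)); return p-t[:2]
E
python3 - <<'E'
from h import *
heldoff()
robot.move_linear([447.7,110,UP],DN,speed=300); robot.sleep(.2)
d=get_image("wrist"); cv2.imwrite("pics/pre.png",d["img"]); print(near(d,(447,179),108,blobs(orange(d["img"]),300)))
place("large",(447.7,179)); d=get_image("side"); cv2.imwrite("pics/s1.png",cv2.resize(d["img"][190:370,280:440],(640,600*640//640*1)))
E
```

```text
held off [0.4 2.3] 45.2
[]
large place stop True above seat -0.13081450214703239 [1.3 0.  2.3]
```

View pics/s1.png

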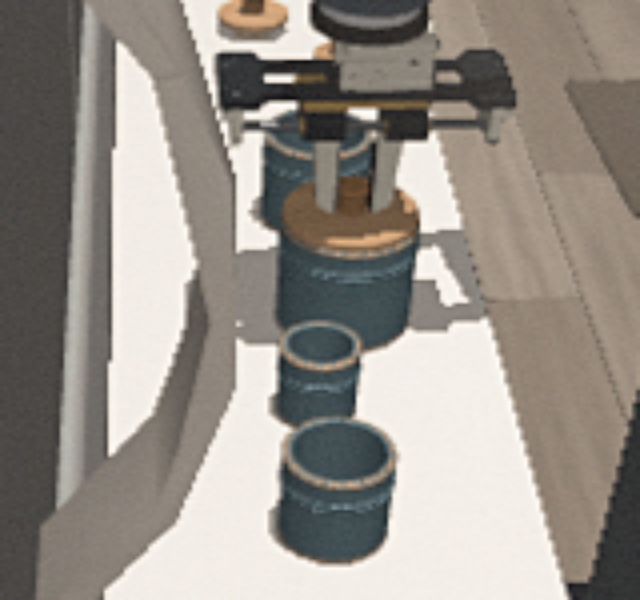

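The lid is at seat height and flat on the large jar (crop, about (350,215)). I'll release it, remeasure the tiny and small jars, and do the medium lid.

Run:
```python
from h import *
release("large",(447.7,179))
robot.move_linear([455,235,270],DN,speed=300); robot.sleep(.2); d=get_image("wrist")
for n,p in (("tiny",(475,290)),("small",(474,413))): print(n,near(d,p,H[n],blobs(orange(d["img"]),200)))
robot.move_linear([455,100,240],DN,speed=300); robot.sleep(.2); d=get_image("wrist"); cv2.imwrite("pics/lg.png",d["img"])
print("lid",near(d,(447,179),117,blobs(orange(d["img"]),300)))
pick("medium"); heldoff(); place("medium",(457.4,35.9))
```

```text
t 15.4167
tiny [(array([475.13214756, 291.58572783]), np.float64(25.280524704259072))]
small [(array([474.96378764, 411.46914347]), np.float64(29.913824260691523))]
lid [(array([448.05550706, 178.99575351]), np.float64(45.99539504168656))]
medium pick stop False width mm 22.603027754629718 [ 458.4 -421.1   27.2]
held off [0.6 1.5] 38.1
medium place stop True above seat -0.10775171008587847 [ 1.7 -0.   2.8]
```

View pics/lg.png

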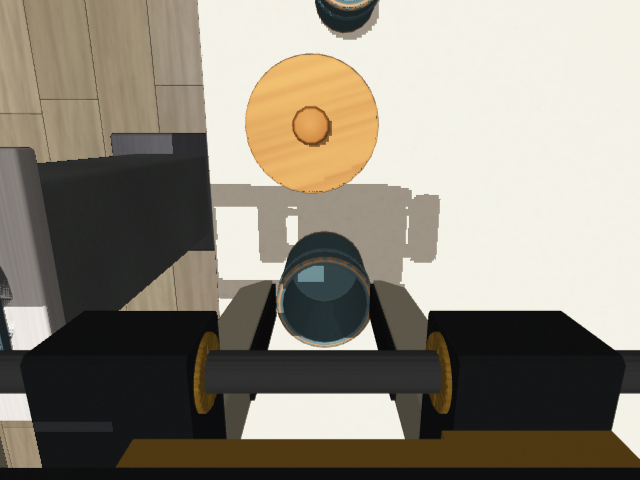

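The large lid covers its jar evenly, centred at (312,123), and the medium lid has stopped at seat height. Small is next.

Run:
```python
from h import *
release("medium",(457.4,35.9))
pick("small"); heldoff(); place("small",(474.7,413.5))
z=robot.current_tcp_pos()[2]
if abs(z-97)<0.8:
    release("small",(474.7,413.5)); pick("tiny"); heldoff(); place("tiny",(475.2,291.8))
    if abs(robot.current_tcp_pos()[2]-85)<0.8: release("tiny",(475.2,291.8))
```

```text
t 27.0833
small pick stop False width mm 22.570560241502037 [ 486.4 -304.1   27.1]
held off [0.5 2.5] 31.3
small place stop True above seat 0.00960650134726393 [-0.6  0.3  4.4]
t 37.6333
tiny pick stop False width mm 22.526490543409956 [ 412.4 -216.    27. ]
held off [0.3 2.2] 24.4
tiny place stop True above seat -0.24120387110556862 [-0.9  0.2  4. ]
t 48.6
```

Run:
```python
from h import *
M=[]
for y in (340,-10):
    robot.move_linear([440,y,270],DN,speed=300); robot.sleep(.2); d=get_image("wrist"); M.append(cv2.resize(d["img"],(400,300)))
    for n,p in (("tiny",(475,292)),("small",(474,413)),("medium",(457,36)),("large",(448,179))): 
        r=near(d,p,H[n]+9,blobs(orange(d["img"]),200)); r and print(n,r)
s=get_image("side")["img"]; M.append(cv2.resize(s[200:365,320:400],(400,300))); t=get_image("top")["img"]; M.append(cv2.resize(t[180:330,140:500],(400,300)))
cv2.imwrite("pics/end.png",np.vstack([np.hstack(M[:2]),np.hstack(M[2:])]))
cv2.imwrite("pics/end_s.png",cv2.resize(s[205:365,310:410],(500,600) if 0 else (375,600),interpolation=cv2.INTER_CUBIC)); print(robot.current_t())
```

```text
tiny [(array([474.52307261, 294.14685877]), np.float64(26.36030472775325))]
small [(array([474.36417955, 413.75000067]), np.float64(32.427392318706055))]
medium [(array([457.43217659,  35.20992608]), np.float64(39.259518898907636))]
large [(array([447.02321722, 168.38858855]), np.float64(39.4359597031341))]
50.9167
```

View pics/end.png

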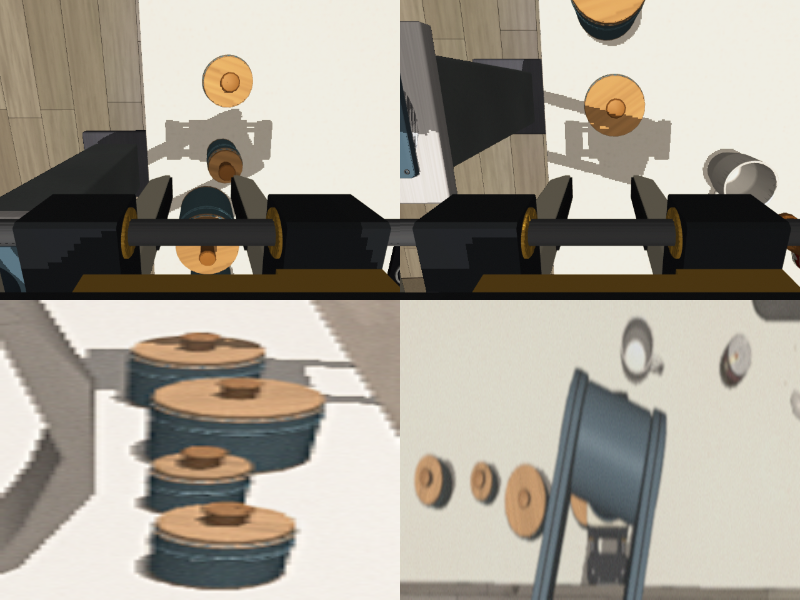

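View pics/end_s.png

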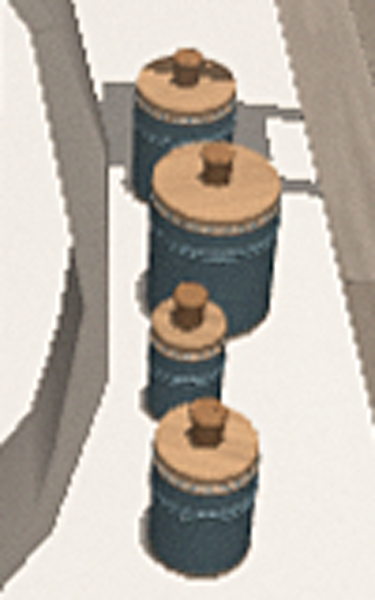

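All four jars are closed in the side crop, with every lid flat on its rim at (187,85), (217,185), (188,325) and (207,440). The mug and jam jar stand where they were.

```bash
python3 -c "
from bench import robot, jaws, planner, get_image
print(robot.hand_in())"
```

```text
the job is handed in; nothing more can be done
None
```

I placed all four lids on their matching jars and handed the job in at about 51 s; each stopped within 0.25 mm of its seated height, and the final pictures show them flat, with the mug and jam jar undisturbed.

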